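# Show three sides of a tall carton to the sprung code reader, then pack it

## Robot

A 6-joint arm with a two-finger parallel gripper is mounted at the origin on the work surface. World frame = base frame: x ahead of the robot, y to its left, z up, the work surface at z = 0. Lengths are in m, angles in degrees, forces in N, time in s.
With the tool pointing down it reaches from about 0.225 to 0.725 m from the base axis. Payload 3.1 kg.
Tool frame: the origin (TCP) lies midway between the tips of the shut fingers; the grasp point (between the pads) lies behind it (ctrl.grip_depth is the z of the grasp point in the tool frame, in m); z points along the fingers, y is the line along which they close (so a half turn about z gives the same grasp; the last joint's range is limited). The gripper opens to 85 mm and grips with 20 to 120 N. Pads are 22 mm wide; open, the fingers measure 114 mm over their backs; the gripper's body (76 mm by 85 mm) begins 54 mm behind the grasp point. The pads swing forward as they close: fully open they stand 13 mm farther back than shut.
Start: joints at [-75.791, 2.75, 5.684, 92.934, 0, 82.678], TCP at [0.193, -0.488, 0.231] pointing down, gripper open.
Joint ranges: [-166.93, 166.93], [-56.73, 111.36], [-69.38, 81.34], [-121.58, 131.49], [-85.45, 84.26], [-180, 180]. Speed limits (degrees/s): [159.86, 159.86, 180, 180, 180, 180].

## Interface

Orientations are given as [roll, pitch, yaw] about the fixed x, y, z axes, in that order (R = Rz(yaw) Ry(pitch) Rx(roll)).
In Python, from workcell import ctrl gives the robot as it stands.
- The arm moves only by the shell command python3 -m inch 'ROWS' [OPENING]. ROWS is JSON, one flat list of numbers, 4 for each row, row after row: the shift along the tool's x, y, z in mm, then the turn about the tool's z in degrees. A call has 1 to 20 rows; each row is the pose to reach, as a shift and turn from the pose commanded when the call began, along the tool's axes at that moment; what a row does not reach only later rows make up. A row lasts 1/8 s, in which the tool goes at most 62.5 mm and 10.7 degrees, less where a joint would pass 70% of its speed; a pose out of reach is approached as far as the arm can. A call with a gripper value outside its range is refused whole. OPENING is the closure, from -1 (fully open) to 1 (shut), set as the call begins (- or left out, the last holds). The fingers move at their own pace and stop on an object; the grip force is fixed at half the most. Time passes only in rows, so rows that repeat a pose let the fingers close. It gives the time, the measured TCP pose, the force, the opening and the grip force at its end, in the units of the state.
- ctrl.observe(): the state, without advancing time (a new reading comes with each control period).
- ctrl.grab_frame(name): name is "side" or "top" or "wrist"; returns a dict with "frame" (480x640x3 uint8, red, green, blue), "fov_y" (degrees; the focal length in pixels is half the picture's height over the tangent of half this angle, whatever the lens; pixels are square), "cx", "cy" (the principal point, pixels), "world_from_camera" (4x4, takes a point from camera to world coordinates). Camera axes: x right, y up, looking along -z (the intrinsics and any distortion apply to the point x, -y, -z); pixel columns grow to the right and rows downward; lengths in m; the calibration is good to about 2 mm. A picture is of the moment at which its call begins. There is no depth.
- ctrl.close_job(): hands the job in; it is judged then, once.
The state is a dict: "clock": time; "joints": joint angles; "dq": joint speeds; "joint_efforts": joint torques, N m; "eef_pos": TCP position; "eef_rot": TCP orientation; "ft_force": force on the tool from outside, world axes, zero at the start; "moment": the same for the moment, N m; "gripper_width": finger opening in m; "gripper_force": force on a finger pad.
Only numpy, scipy, OpenCV 4.12 (cv2) and the standard library are available. Lean on these libraries where they do the work, as an engineer would, in place of code of your own. Each camera call takes 0.05 s, during which the arm holds its last target. There are 200 camera calls.

## Task

Pick up the tall slim carton and hold it against the sprung window of the tilted code reader, flat and softly each time: first its label side, then either of its narrow sides, then its back. Then stand it upright in the free half of the blue tote and let go, leaving the other goods where they are.

Things in the scene. Friction and masses are not known exactly. Their poses are not given: they have to be found in the camera images.
- carton: The tall slim cardboard carton, 48 (x) x 66 (y) x 150 mm tall (z), about 0.3 kg, standing on the table. Origin: centre of its underside. The broad -x side is the label side: a paper label on its upper half, folded 18 mm over the top edge, so also seen from above. The broad +x side is the plain back; -y and +y are the narrow sides. Two other cartons are low and wide.
- carton_mid (a point): Point on the carton's long axis, 50 mm above its underside (axes as the carton). This point must be in front of the middle of the reader's pad when a side is shown.
- carton_label (a point): Point on the carton's label side (-x), 24 mm out from carton_mid.
- carton_back (a point): Point on the carton's back (+x), 24 mm out from carton_mid.
- cradle: The reader's fixed tilted part. z: the pad's outward normal, 30 degrees above level; x: up the pad's slope; y: level across the pad. Origin: middle of the pad's front face with its carriage fully in, 130 mm above the table. The carriage is clamped anywhere 0 to 24 mm farther out along z: NOT reported, feel for it. The pad then gives: it yields from 2 N, 1 N per mm, 10 mm travel.
- reader: The code reader on the table: a black and grey head on a dark steel foot 170 x 130 mm, with a flat grey pad 70 mm wide and 56 mm high, a dark window in it, facing sideways and 30 degrees up. Head and pad reach 32 mm up the slope and 38 mm to each side of the pad's middle; nothing stands above, so fingers holding the carton's upper third clear it. Origin: on the table under the cradle origin.
- tote: Blue open tote, fixed, 300 (x) x 200 (y) x 120 mm high, walls and floor 5 mm. Origin: centre of its underside. Its +x half is taken by a packed carton; the -x half is free (a middle for it: x = -75 mm, y = 0).
- packed_carton: Low cardboard carton 100 x 150 x 80 mm already lying in the +x half of the tote; origin centre of its underside. To be left alone.
- squat_carton: Low cardboard carton 85 x 85 x 70 mm on the table; origin centre of its underside. To be left alone.
- jar: Round jar 72 mm across, 85 mm high, on the table; origin centre of its underside. To be left alone.
- tape_roll: Brown ring of packing tape 100 mm across, 48 mm high, lying on the table; origin centre of its underside. To be left alone.

How it is judged:
By the outcome, as a careful person would: the job done as asked, in the order asked, and still so for the second after the job is handed in, with the robot touching nothing.
It also fails if it takes over 67 s, if anything falls off the work surface, if the arm or the gripper's body presses on something with over 40 N, if the wrist force passes 120 N, or if a joint passes its speed limit or range.

## Working session

There is one attempt and no reset: what is moved stays moved. The work goes in short steps, Python scripts to look and compute and a shell command to move; the robot and the scene stay as the last step left them, time stands still between calls to the robot, and variables do not carry over. Pictures are saved under pics/ and viewed, at most 10 in all, crops included, and the job is handed in when it is done.

```bash
ls; mkdir -p pics; python3 - <<'E'
from workcell import ctrl
import cv2
print(ctrl.observe(), ctrl.grip_depth)
for n in ["top","side"]:
    f=ctrl.grab_frame(n); cv2.imwrite(f"pics/{n}0.png",f["frame"][:,:,::-1]); print(n,{k:v for k,v in f.items() if k!="frame"})
E
```

```text
pics
{'clock': 0.0, 'joints': array([-7.57888532e+01,  2.79284264e+00,  5.58973799e+00,  9.29339448e+01,
        9.99609059e-05,  8.26790642e+01]), 'dq': array([-0.08101287, -0.02005421,  0.00389468,  0.09477663, -0.05573654,
        0.01466825]), 'joint_efforts': array([-8.35975770e-04, -3.38780558e+01,  3.20014966e+01,  2.03115481e-02,
       -4.11349231e-05, -2.91438319e-06]), 'eef_pos': array([ 0.19253307, -0.4877495 ,  0.23010122]), 'eef_rot': array([-1.79864081e+02, -1.75629328e-02,  2.15320617e+01]), 'ft_force': array([0.6429751 , 0.98495878, 0.09727997]), 'moment': array([ 0.03770016, -0.00169571, -0.01719684]), 'gripper_force': 0.0, 'gripper_width': 0.08568943758539833} -0.0187
top {'fov_y': 45.74742427046403, 'cx': 316.5102109941225, 'cy': 242.03921879835306, 'world_from_camera': array([[-2.88422644e-02,  9.85239343e-01, -1.68735180e-01,
         4.31295428e-01],
       [-9.99583617e-01, -2.85712211e-02,  4.03451065e-03,
         3.54093801e-02],
       [-8.46011514e-04,  1.68781286e-01,  9.85653165e-01,
         1.15690746e+00],
       [ 0.00000000e+00,  0.00000000e+00,  0.00000000e+00,
         1.00000000e+00]])}
side {'fov_y': 57.84851607136304, 'cx': 318.7447707822125, 'cy': 239.7825158541429, 'world_from_camera': array([[-0.8524413 ,  0.28922428, -0.43553777,  0.21630129],
       [-0.52263724, -0.4936024 ,  0.69513091,  0.63059867],
       [-0.01393376,  0.82018655,  0.57192645,  0.62356729],
       [ 0.        ,  0.        ,  0.        ,  1.        ]])}
```

View pics/top0.png

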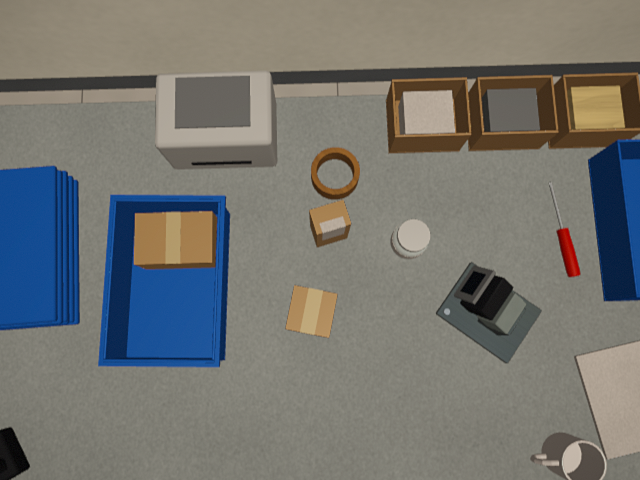

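View pics/side0.png

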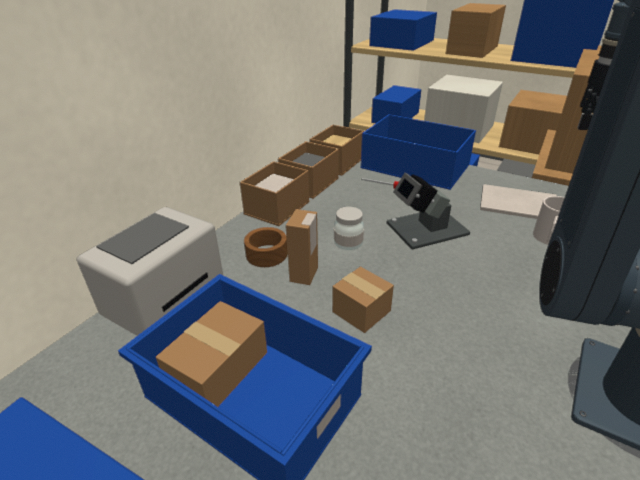

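The top view shows the carton at about (330,222) with its label towards the robot. The reader is at (490,300) with its pad at (475,283) facing up-left, and the tote spans (100-228, 195-366). I'll enlarge these for corner readings.

```bash
python3 - <<'E'
import cv2,numpy as np
t=cv2.imread("pics/top0.png");s=cv2.imread("pics/side0.png")
def c(im,x,y,w,h,k):
    o=cv2.resize(im[y:y+h,x:x+w],None,fx=k,fy=k,interpolation=cv2.INTER_CUBIC)
    for i in range(0,w,10): cv2.putText(o,str(x+i),(i*k,8),0,.3,(0,0,255)); cv2.line(o,(i*k,0),(i*k,h*k),(0,0,255) ,1) if i%20==0 else 0
    for i in range(0,h,10): cv2.putText(o,str(y+i),(0,i*k+4),0,.3,(0,255,255)); cv2.line(o,(0,i*k),(w*k,i*k),(0,255,255),1) if i%20==0 else 0
    return o
a=c(t,300,190,60,60,6); b=c(t,430,255,120,110,5)
p=np.zeros((560,800,3),np.uint8); p[:360,:360]=cv2.resize(a,(360,360)); b=b[:550,:440+0]; p[:b.shape[0],360:360+b.shape[1]]=b
cv2.imwrite("pics/c1.png",p)
p=np.zeros((600,800,3),np.uint8); a=c(s,280,200,50,90,6); b=c(s,380,165,96,85,5); p[:540,:300]=a; p[:425,310:790]=b
cv2.imwrite("pics/c2.png",p)
E
```

```text
(no output)
```

View pics/c1.png

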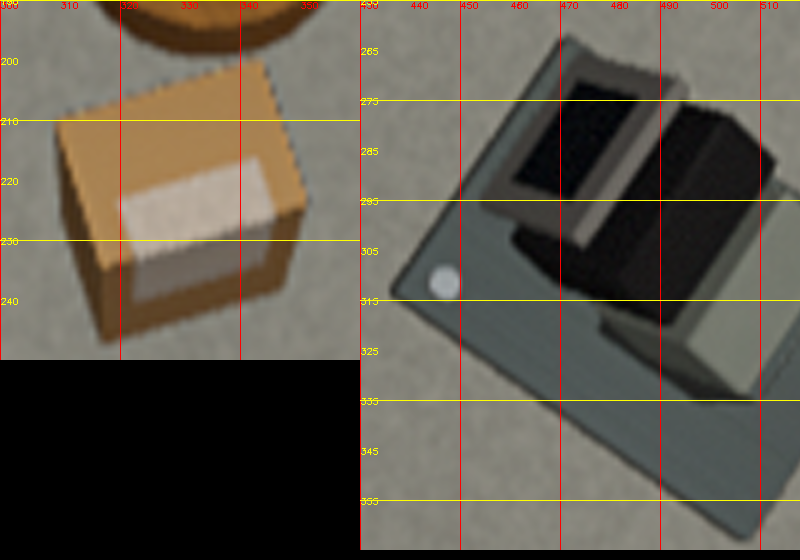

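View pics/c2.png

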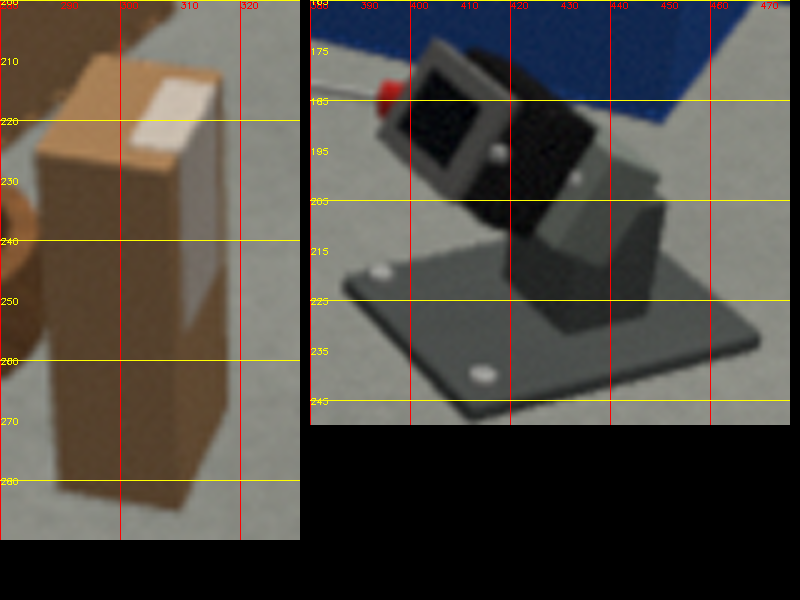

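The crops give the carton's top corners in both views, the pad face corners ((454,296) to (493,271) in top, (394,192) to (420,183) in side), and three foot corners. I'll fit the poses from these.

```bash
cat > lib.py <<'E'
import numpy as np
from scipy.optimize import least_squares
from workcell import ctrl
def frame(n): return ctrl.grab_frame(n)
def proj(f,P):
    P=np.atleast_2d(P); T=np.linalg.inv(f["world_from_camera"]); q=P@T[:3,:3].T+T[:3,3]
    fl=240/np.tan(np.radians(f["fov_y"]/2))
    return np.c_[f["cx"]+fl*q[:,0]/-q[:,2], f["cy"]-fl*q[:,1]/-q[:,2]]
def box(x,y,yaw,pts,z0=0):
    a=np.radians(yaw);c,s=np.cos(a),np.sin(a);pts=np.array(pts,float)
    return pts@np.array([[c,s,0],[-s,c,0],[0,0,1]])+[x,y,z0]
E
python3 - <<'E'
from lib import *
t,s=frame("top"),frame("side")
# carton: x -, order corners back-left(+x,+y), back-right(+x,-y), front-right(-x,-y), front-left(-x,+y)
X,Y,H=.024,.033,.15
C=[[X,Y,H],[X,-Y,H],[-X,-Y,H],[-X,Y,H]]
to=[(309.5,210.3),(343,200),(351,223.7),(317.2,234.7)]
so=[(286.2,225),(296.3,208.8),(316.7,212),(309.2,228.7)]
B=[[X,Y,0],[-X,-Y,0],[-X,Y,0]];sb=[(289.5,281.7),(318,267.8),(310,285)]
f=lambda p:np.r_[proj(t,box(*p,C))-to,proj(s,box(*p,C))-so,proj(s,box(*p,B))-sb].ravel()
r=least_squares(f,[.45,.02,10]);print("carton",r.x,np.abs(r.fun).reshape(-1,2).round(1).tolist())
# pad
c30,s30=np.cos(np.pi/6),.5
def pad(p):
    x,y,yaw,d=p; 
    out=[]
    for u,v in [(-28,35),(-28,-35),(28,-35),(28,35)]:
        out.append([(-u*s30+d*c30)/1e3, v/1e3,.13+(u*c30+d*s30)/1e3])
    return box(x,y,yaw,out)
tp=[(454,296),(472,264),(491,270.6),(470,302.6)]
sp=[(393.6,192),(405,172.6),(420.4,183.4),(410.4,205)]
import itertools
for o in itertools.permutations(range(4)):
    g=lambda p:np.r_[proj(t,pad(p))-tp,proj(s,pad(p))[list(o)]-sp].ravel()
    r=least_squares(g,[.35,-.25,55,10])
    if r.cost<60: print("pad",o,r.x,r.cost,r.fun.reshape(-1,2).round(1).tolist())
F=lambda p:(proj(t,box(p[0],p[1],p[2],[[.085,.065,.008],[.085,-.065,.008],[-.085,.065,.008]]))-[(436.4,313.4),(471.6,262),(507,363.4)]).ravel()
r=least_squares(F,[.35,-.25,55]);print("foot",r.x,r.fun.round(1))
G=lambda p:(proj(t,box(p[0],p[1],p[2],[[.15,.1,.12],[.15,-.1,.12],[-.15,-.1,.12],[-.15,.1,.12]]))-[(110,196),(226.5,196),(221,366),(99,366)]).ravel()
r=least_squares(G,[.35,.25,0]);print("tote",r.x,r.fun.round(1))
E
```

```text
carton [6.48194008e-01 5.41972571e-03 1.62151770e+01] [[0.8, 0.2], [0.2, 0.4], [0.6, 0.6], [0.4, 0.6], [0.6, 0.2], [0.7, 0.4], [0.6, 0.7], [0.7, 0.7], [0.0, 0.2], [0.4, 0.7], [0.4, 0.4]]
pad (1, 2, 3, 0) [ 0.51471231 -0.2549456  54.45683132 13.29533893] 13.74399026254287 [[-2.1, 0.9], [-0.3, 1.4], [1.7, 0.0], [2.1, 1.2], [-1.5, -0.1], [-1.0, -1.0], [0.2, 0.7], [-2.6, 0.2]]
foot [ 0.47575484 -0.31158514 52.46241795] [-0.4 -0.1 -0.  -0.7  0.5  0.7]
tote [ 0.54785855  0.31162302 -1.7772181 ] [ 4.7  3.4 -5.1  3.6 -4.8 -2.9  5.2 -3.1]
```

```bash
cat > go.py <<'E'
# usage: go.py x y z yaw  (mm, deg) -> tool-frame shift from current pose
import sys,numpy as np
from workcell import ctrl
o=ctrl.observe(); p=o["eef_pos"]*1e3; y=o["eef_rot"][2]
a=[float(v) for v in sys.argv[1:]]
for i in range(0,len(a),4):
    d=np.array(a[i:i+3])-p; c,s=np.cos(np.radians(y)),np.sin(np.radians(y))
    print("shift",np.round([d[0]*c+d[1]*s,d[0]*s-d[1]*c,-d[2]],1),"turn",round(-((a[i+3]-y+180)%360-180),1))
print("now",p.round(1),o["eef_rot"].round(1),"F",o["ft_force"].round(1),"grip",round(o["gripper_width"]*1e3,1),round(o["gripper_force"],1),"t",round(o["clock"],2))
E
python3 go.py 648 5.5 230 16.2 648 5.5 101 16.2
```

```text
shift [ 6.048e+02 -2.919e+02  5.000e-01] turn 5.3
shift [ 604.8 -291.9  129.5] turn 5.3
now [ 192.6 -488.   230.5] [-179.9   -0.    21.5] F [-1.5 -0.6  0.7] grip 85.1 0.0 t 0.2
```

```bash
python3 -m inch '[300,-145,-20,2,605,-292,-20,5.3,605,-292,-20,5.3,605,-292,-20,5.3,605,-292,-20,5.3,605,-292,-20,5.3,605,-292,-20,5.3,605,-292,-20,5.3,605,-292,-20,5.3,605,-292,-20,5.3,605,-292,-20,5.3,605,-292,-20,5.3,605,-292,-20,5.3,605,-292,-20,5.3,605,-292,-20,5.3,605,-292,-20,5.3]' -1; python3 go.py 648 5.5 101 16.2
python3 - <<'E'
from lib import *; import cv2
cv2.imwrite("pics/w1.png",frame("wrist")["frame"][:,:,::-1])
E
```

```text
clock: 2.2
eef_pos: [0.648, 0.0045, 0.2519]
eef_rot: [180.0, -0.0, 16.2]
ft_force: [0.3, 0.2, -0.2]
gripper_width: 0.0852
gripper_force: 0.0
shift [  0.3  -1.  150.9] turn -0.0
now [648.    4.5 251.9] [180.   -0.   16.2] F [ 0.3  0.2 -0.2] grip 85.2 0.0 t 2.2
```

View pics/w1.png

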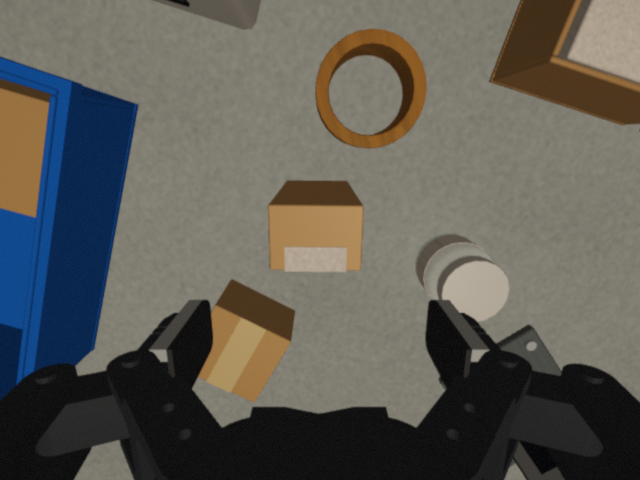

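The carton is square to the gripper and centred at columns 269–363. I'll descend and close.

```bash
python3 -m inch '[0,-0.5,60,0,0,-0.5,120,0,0,-0.5,150,0,0,-0.5,150,0,0,-0.5,150,0]'; python3 -m inch '[0,0,0,0,0,0,0,0,0,0,0,0,0,0,0,0,0,0,0,0,0,0,0,0]' 1; python3 go.py 473 314 330 90; python3 - <<'E'
from lib import *
import cv2
a=frame("wrist")["frame"][:,:,::-1];b=frame("side")["frame"][160:300,240:420,::-1]
cv2.imwrite("pics/w2.png",np.hstack([cv2.resize(a,(400,300)),cv2.resize(b,(386,300))]))
E
```

```text
clock: 2.88
eef_pos: [0.6492, 0.0056, 0.1034]
eef_rot: [179.9, -0.2, 16.2]
ft_force: [-0.2, 0.7, 0.8]
gripper_width: 0.0853
gripper_force: 0.0
clock: 3.62
eef_pos: [0.6502, 0.0061, 0.1049]
eef_rot: [179.9, -0.3, 16.3]
ft_force: [-0.9, 0.7, 6.7]
gripper_width: 0.0656
gripper_force: 67.7
shift [ -83.9 -345.1 -225.1] turn -73.7
now [650.2   6.1 104.9] [179.9  -0.3  16.3] F [-0.9  0.7  6.7] grip 65.6 67.7 t 3.62
```

View pics/w2.png

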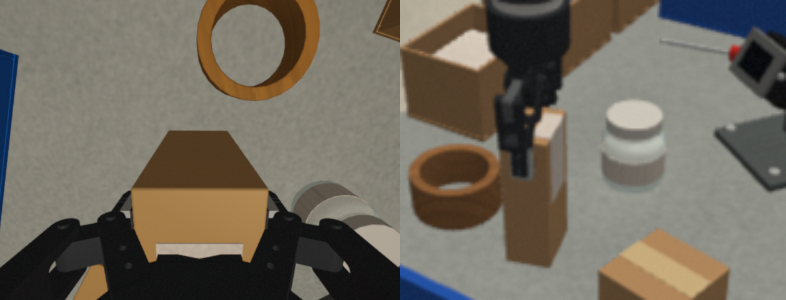

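```bash
python3 -m inch '[0,0,-60,0,0,0,-120,0,0,0,-150,0,-85,-331,-150,-72,-85,-331,-150,-72,-85,-331,-150,-72,-85,-331,-150,-72,-85,-331,-150,-72,-85,-331,-150,-72,-85,-331,-150,-72,-85,-331,-150,-72,-85,-331,-150,-72,-85,-331,-150,-72]'; python3 go.py 475 290 205 88.2 475 250 205 88.2 475 182 205 88.2
```

```text
clock: 5.35
eef_pos: [0.4743, 0.2993, 0.2512]
eef_rot: [-180.0, 0.0, 88.1]
ft_force: [-0.5, -0.6, -3.6]
gripper_width: 0.0656
gripper_force: 69.6
shift [-9.3  1.  46.2] turn -0.1
shift [-49.2   2.3  46.2] turn -0.1
shift [-117.2    4.5   46.2] turn -0.1
now [474.3 299.3 251.2] [-180.     0.    88.1] F [-0.5 -0.6 -3.6] grip 65.6 69.6 t 5.35
```

```bash
python3 -m inch '[-9,1,46,0,-9,1,46,0,-48,2,46,0,-54,2,46,0,-60,2,46,0,-66,2,46,0,-72,3,46,0]'; python3 go.py 475 182 205 88.2
```

```text
clock: 6.22
eef_pos: [0.4752, 0.2323, 0.2088]
eef_rot: [179.9, -0.6, 88.3]
ft_force: [-3.7, 9.9, -0.3]
gripper_width: 0.0656
gripper_force: 69.2
shift [-50.2   1.3   3.8] turn 0.1
now [475.2 232.3 208.8] [179.9  -0.6  88.3] F [-3.7  9.9 -0.3] grip 65.6 69.2 t 6.22
```

```bash
python3 -m inch '[-6,0,0,0,-12,0,0,0,-18,0,0,0,-24,0,0,0,-30,0,0,0,-36,0,0,0,-42,0,0,0,-47,0,0,0,-47,0,0,0]'; python3 - <<'E'
from lib import *; import cv2
o=ctrl.observe();print(o["eef_pos"],o["ft_force"])
a=frame("wrist")["frame"][:,:,::-1];b=frame("side")["frame"][150:420,180:540,::-1]
cv2.imwrite("pics/w3.png",np.hstack([cv2.resize(a,(320,300)),cv2.resize(b,(400,300))]))
E
```

```text
clock: 7.35
eef_pos: [0.4746, 0.1847, 0.2079]
eef_rot: [179.8, -0.5, 88.3]
ft_force: [-0.4, 6.8, -3.3]
gripper_width: 0.0656
gripper_force: 67.9
[0.4746342  0.18465365 0.20792503] [-0.41902048  6.75854148 -3.32543706]
```

View pics/w3.png

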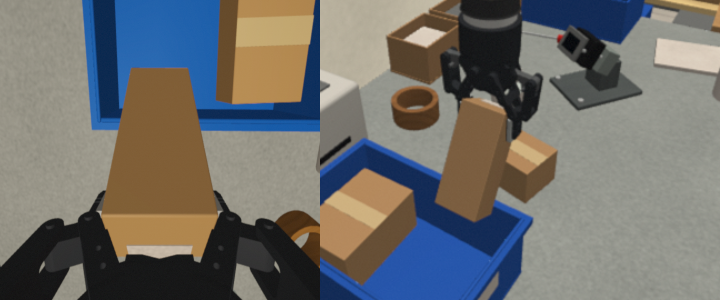

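```bash
cat > tilt.py <<'E'
# edges (rows at carton centre column) in wrist view -> tilt ; usage: tilt.py rowbottom rowtop halfdepth(mm) ; or none: list strong row edges
import sys,cv2
from lib import *
from scipy.spatial.transform import Rotation as R
def toolcam(f):
    o=ctrl.observe(); T=np.eye(4); T[:3,:3]=R.from_euler("xyz",o["eef_rot"],degrees=True).as_matrix(); T[:3,3]=o["eef_pos"]
    return np.linalg.inv(T)@f["world_from_camera"]
def edges(f):
    g=cv2.GaussianBlur(cv2.cvtColor(f["frame"],cv2.COLOR_RGB2GRAY),(3,3),0).astype(float)[:,300:336].mean(1)
    d=np.abs(np.gradient(g)); i=[k for k in range(1,420) if d[k]>2.5 and d[k]>=d[k-1] and d[k]>d[k+1]]
    return [(k,round(d[k],1)) for k in i]
if __name__=="__main__":
    f=frame("wrist"); print(edges(f)); C=toolcam(f); f=dict(f,world_from_camera=C)
    # model: back edge corners in pivot frame; carton axis along tool z, back dir = tool x * sgn
    hd=float(sys.argv[1]); zb=.1049; rows=[float(v) for v in sys.argv[2:4]]
    print("tcpz",ctrl.observe()["eef_pos"][2])
    for zp in (-.024,-.028,-.032):
        def pr(th,ex):
            c,s=np.cos(th),np.sin(th); out=[]
            for z in (zb,zb-.15):
                x,zz=hd/1e3+ex,z-zp
                out.append([x*c+zz*s,0,zp-x*s+zz*c])
            return proj(f,out)[:,1]
        if len(rows)==2:
            r=least_squares(lambda p:pr(p[0],p[1])-rows,[0.3,0]); print(zp,"tilt",np.degrees(r.x[0]),"ex mm",r.x[1]*1e3,r.fun.round(2))
E
python3 tilt.py 24 109 341
python3 - <<'E'
from tilt import *
f=frame("wrist");f=dict(f,world_from_camera=toolcam(f))
for ex in (-.002,0,.002): print(ex,proj(f,[[.024+ex,-.033,.1049],[.024+ex,.033,.1049],[.024+ex,-.033,-.0451],[.024+ex,.033,-.0451]]).round(1).tolist())
E
```

```text
[(107, np.float64(5.0)), (110, np.float64(2.8)), (342, np.float64(11.8)), (348, np.float64(3.2)), (393, np.float64(16.5)), (412, np.float64(39.5))]
tcpz 0.20796199987598882
-0.024 tilt 26.889885485874945 ex mm 6.7434185580107835 [-0. -0.]
-0.028 tilt 27.051517136682453 ex mm 4.411638713784698 [-0. -0.]
-0.032 tilt 27.21842355413831 ex mm 2.040779341335009 [-0. -0.]
-0.002 [[271.0, 209.6], [366.2, 209.6], [206.4, 307.2], [430.5, 307.3]]
0 [[270.9, 206.8], [366.3, 206.8], [205.8, 301.0], [431.1, 301.1]]
0.002 [[270.8, 203.9], [366.4, 203.9], [205.2, 294.7], [431.7, 294.8]]
```

```bash
python3 -m inch '[-4,0,0,0,-7,0,0,0,-7,0,0,0,-2,0,-10,0,10,0,-40,0,20,0,-80,0,20,0,-80,0]'; python3 tilt.py 24 107 341;  python3 go.py 530 -230 300 52.8
```

```text
clock: 8.43
eef_pos: [0.4764, 0.2017, 0.2911]
eef_rot: [179.4, -0.1, 88.3]
ft_force: [0.7, -0.8, -4.2]
gripper_width: 0.0655
gripper_force: 67.5
[(99, np.float64(3.2)), (345, np.float64(11.7)), (350, np.float64(3.8)), (392, np.float64(13.9)), (412, np.float64(38.4))]
tcpz 0.2884163127657149
-0.024 tilt 28.098821724492574 ex mm 6.459494227944376 [-0. -0.]
-0.028 tilt 28.28228064650388 ex mm 3.9831505840131447 [-0. -0.]
-0.032 tilt 28.47240126678553 ex mm 1.4604306251259613 [-0. -0.]
shift [-429.3   67.5  -11.6] turn 35.5
now [475.6 201.1 288.4] [179.6  -0.   88.3] F [-0.1  0.2 -3.6] grip 65.1 67.5 t 8.47
```

```bash
python3 tilt.py 24 99 345|tail -3; cat > rd.py <<'E'
# usage: rd.py halfdepth zp yawoffset tilt d1 d2 ... : TCP targets for pad distance d (mm)
import sys,numpy as np,subprocess
hd,zp,yo=map(float,sys.argv[1:4]); A=np.radians(52.8); O=np.array([514.7,-254.9,130.])
h=np.array([np.cos(A),np.sin(A),0]);n=.866*h+[0,0,.5];x=-.5*h+[0,0,.866]
L=float(sys.argv[4])-50 # grip height on carton minus 50
a=[]
for d in map(float,sys.argv[5:]):
    T=O+(d+hd)*n+L*x-[0,0,zp]; a+=list(T)+[52.8+yo]; print(d,T.round(1))
subprocess.run(["python3","go.py"]+[str(v) for v in a])
E
python3 rd.py 24 33 0 138 120 40 30
```

```text
-0.024 tilt 29.922488408565467 ex mm 7.133130077794961 [0. 0.]
-0.028 tilt 30.150449136339663 ex mm 4.419171925523764 [0. 0.]
-0.032 tilt 30.388480850968765 ex mm 1.6428506895488346 [-0. -0.]
shift [-388.4  100.8   41.2] turn 35.4
shift [-444.9   60.6   81.2] turn 35.4
shift [-451.9   55.6   86.2] turn 35.4
now [474.7 200.7 286.4] [179.9   0.   88.2] F [ 0.8 -0.3 -4.6] grip 65.1 67.5 t 8.53
120.0 [ 563.5 -190.6  245.2]
40.0 [ 521.6 -245.8  205.2]
30.0 [ 516.4 -252.7  200.2]
```

```bash
python3 -m inch '[-388,101,0,35.4,-388,101,0,35.4,-388,101,0,35.4,-388,101,0,35.4,-388,101,0,35.4,-388,101,0,35.4,-388,101,0,35.4,-388,101,41,35.4,-388,101,41,35.4,-388,101,41,35.4,-388,101,41,35.4]'; python3 rd.py 24 33 0 138 120 40 30; python3 - <<'E'
from lib import *; import cv2
b=frame("side")["frame"][90:290,330:530,::-1];a=frame("top")["frame"][190:370,380:560,::-1]
cv2.imwrite("pics/w4.png",np.hstack([cv2.resize(a,(400,400)),cv2.resize(b,(400,400))]))
E
```

```text
clock: 9.9
eef_pos: [0.5641, -0.1902, 0.2471]
eef_rot: [179.7, -0.0, 52.9]
ft_force: [-0.3, 1.4, -3.6]
gripper_width: 0.0655
gripper_force: 67.3
shift [-0.7 -0.2  1.9] turn 0.1
shift [-69.9  -0.3  41.9] turn 0.1
shift [-78.6  -0.3  46.9] turn 0.1
now [ 564.1 -190.2  247.1] [179.7  -0.   52.9] F [-0.3  1.4 -3.6] grip 65.5 67.3 t 9.9
120.0 [ 563.5 -190.6  245.2]
40.0 [ 521.6 -245.8  205.2]
30.0 [ 516.4 -252.7  200.2]
```

View pics/w4.png

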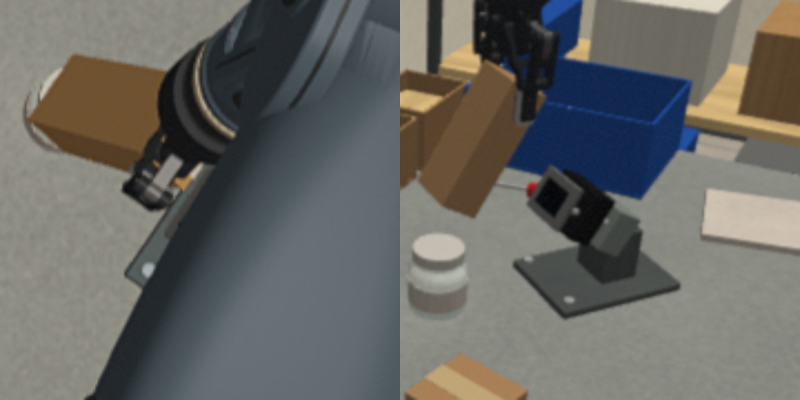

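```bash
python3 -m inch '[-40,0,24,0,-73,0,44,0,-78,0,46.5,0,-80.4,0,48,0,-82.1,0,49,0,-83.9,0,50,0]'; python3 rd.py 24 33 0 138 24
```

```text
clock: 10.75
eef_pos: [0.5131, -0.2567, 0.1953]
eef_rot: [179.9, -0.0, 52.9]
ft_force: [0.5, -0.3, -3.3]
gripper_width: 0.0657
gripper_force: 67.4
shift [-0.1  0.1 -1.9] turn 0.1
now [ 513.1 -256.7  195.3] [179.9  -0.   52.9] F [ 0.5 -0.3 -3.3] grip 65.7 67.4 t 10.75
24.0 [ 513.2 -256.8  197.2]
```

```bash
python3 -m inch '[-1.7,0,1,0,-3.5,0,2,0,-5.2,0,3,0,-5.2,0,3,0]'; python3 rd.py 24 33 0 138 15
```

```text
clock: 11.25
eef_pos: [0.5089, -0.2612, 0.1911]
eef_rot: [-180.0, 0.0, 52.8]
ft_force: [0.2, 0.8, -1.9]
gripper_width: 0.0655
gripper_force: 67.4
shift [-1.7  0.8 -1.6] turn 0.0
now [ 508.9 -261.2  191.1] [-180.     0.    52.8] F [ 0.2  0.8 -1.9] grip 65.5 67.4 t 11.25
15.0 [ 508.5 -263.   192.7]
```

```bash
python3 -m inch '[-1.3,0,0,0,-2.2,0,0.5,0,-3,0,1,0,-3,0,1,0]'; python3 rd.py 24 33 0 138 13
```

```text
clock: 11.75
eef_pos: [0.5074, -0.2635, 0.1904]
eef_rot: [180.0, -0.0, 52.8]
ft_force: [0.5, 0.1, -3.6]
gripper_width: 0.0655
gripper_force: 67.6
shift [-0.7  0.7 -1.3] turn 0.0
now [ 507.4 -263.5  190.4] [180.   -0.   52.8] F [ 0.5  0.1 -3.6] grip 65.5 67.6 t 11.75
13.0 [ 507.5 -264.4  191.7]
```

```bash
python3 -m inch '[-0.9,0,0.5,0,-1.7,0,1,0,-1.7,0,1,0]'; python3 rd.py 24 33 0 138 11
```

```text
clock: 12.12
eef_pos: [0.5066, -0.2645, 0.1897]
eef_rot: [180.0, -0.1, 52.8]
ft_force: [0.5, 1.9, -1.0]
gripper_width: 0.0656
gripper_force: 67.6
shift [-1.1  0.6 -1.1] turn 0.0
now [ 506.6 -264.5  189.7] [ 1.80e+02 -1.00e-01  5.28e+01] F [ 0.5  1.9 -1. ] grip 65.6 67.6 t 12.12
11.0 [ 506.4 -265.8  190.7]
```

```bash
python3 -m inch '[-0.9,0,0.5,0,-1.7,0,1,0,-1.7,0,1,0,-1.7,0,1,0]'; python3 rd.py 24 33 0 138 10;python3 - <<'E'
from lib import *; import cv2
f=frame("side");print(ctrl.observe()["ft_force"])
cv2.imwrite("pics/w5.png",cv2.resize(f["frame"][130:250,350:490,::-1],(700,600),interpolation=cv2.INTER_CUBIC))
E
python3 -m inch '[0,0,0,0,0,0,0,0,0,0,0,0]'
```

```text
clock: 12.62
eef_pos: [0.5054, -0.266, 0.1886]
eef_rot: [180.0, -0.0, 52.8]
ft_force: [1.2, 3.9, 1.5]
gripper_width: 0.0655
gripper_force: 67.8
shift [-0.1  0.6 -1.6] turn 0.0
now [ 505.4 -266.   188.6] [180.   -0.   52.8] F [1.2 3.9 1.5] grip 65.5 67.8 t 12.62
10.0 [ 505.9 -266.5  190.2]
[1.73600366 2.47467519 0.29032294]
clock: 13.05
eef_pos: [0.5053, -0.2663, 0.1884]
eef_rot: [180.0, -0.0, 52.8]
ft_force: [1.5, 2.7, 1.7]
gripper_width: 0.0656
gripper_force: 67.8
```

View pics/w5.png

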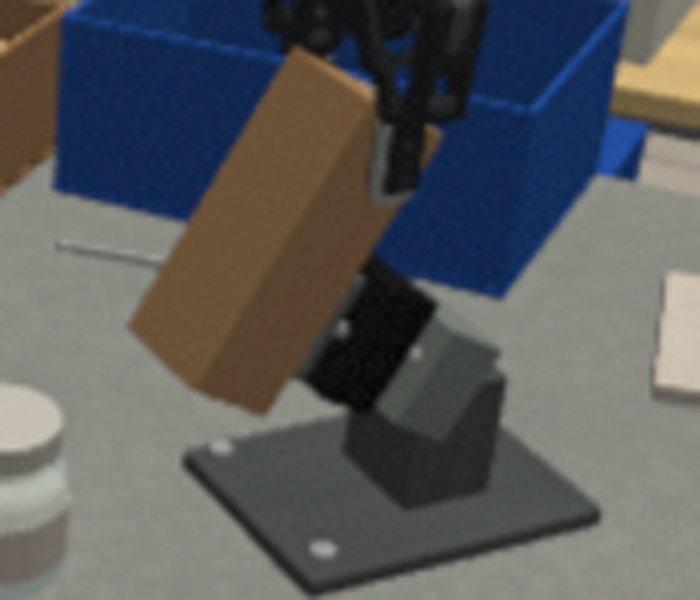

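```bash
python3 -m inch '[-0.9,0,0.5,0,-0.9,0,0.5,0,-0.9,0,0.5,0,-0.9,0,0.5,0,-0.9,0,0.5,0,-0.9,0,0.5,0,-0.9,0,0.5,0,-0.9,0,0.5,0]'; python3 -m inch '[20,0,-12,0,60,0,-36,0,100,0,-60,0,130,0,-75,0,130,0,-75,0]'; python3 tilt.py 24 99 345
```

```text
clock: 14.05
eef_pos: [0.5047, -0.267, 0.1879]
eef_rot: [180.0, 0.0, 52.8]
ft_force: [0.6, 3.6, 2.3]
gripper_width: 0.0656
gripper_force: 67.9
clock: 14.68
eef_pos: [0.5849, -0.1619, 0.2637]
eef_rot: [179.9, 0.1, 53.0]
ft_force: [0.1, -1.2, -3.3]
gripper_width: 0.0653
gripper_force: 67.9
[(100, np.float64(15.8)), (345, np.float64(10.9)), (393, np.float64(14.6)), (411, np.float64(38.1))]
tcpz 0.2626227690095006
-0.024 tilt 29.365975078931385 ex mm 9.276359511078557 [0. 0.]
-0.028 tilt 29.57833395796702 ex mm 6.645964977254371 [0. 0.]
-0.032 tilt 29.799437338100326 ex mm 3.9594233319942247 [0. 0.]
```

```bash
python3 go.py 475 310 290 88.2
```

```text
shift [ 311.8 -371.8  -27.4] turn -35.3
now [ 583.9 -162.9  262.6] [180.    0.2  52.9] F [-0.6  0.4 -4. ] grip 65.4 67.9 t 14.72
```

```bash
python3 -m inch '[300,-363,-27,-35.3,300,-363,-27,-35.3,300,-363,-27,-35.3,300,-363,-27,-35.3,300,-363,-27,-35.3,300,-363,-27,-35.3,300,-363,-27,-35.3,300,-363,-27,-35.3,300,-363,-27,-35.3,300,-363,-27,-35.3,300,-363,-27,-35.3]';python3 go.py 475 300 180 88.2  475 385 180 88.2
```

```text
clock: 16.1
eef_pos: [0.4756, 0.2934, 0.2894]
eef_rot: [-180.0, 0.1, 88.0]
ft_force: [0.6, -0.1, -2.8]
gripper_width: 0.0653
gripper_force: 68.5
shift [  6.6  -0.9 109.4] turn -0.2
shift [ 91.5  -3.8 109.4] turn -0.2
now [475.6 293.4 289.4] [-1.8e+02  1.0e-01  8.8e+01] F [ 0.6 -0.1 -2.8] grip 65.3 68.5 t 16.1
```

```bash
python3 -m inch '[0,-1,60,0,0,-1,109,0,0,-1,109,0,10,-1,109,0,18,-1,109,0,26,-1,109,0,34,-2,109,0,42,-2,109,0,50,-2,109,0]'; python3 -m inch '[8,-1,0,0,16,-1,0,0,24,-2,0,0,32,-2,0,0,38,-2,0,0,38,-2,0,0]'; python3 tilt.py 24
```

```text
clock: 17.23
eef_pos: [0.4764, 0.3411, 0.1838]
eef_rot: [179.7, 0.5, 88.0]
ft_force: [-0.5, -8.4, 3.0]
gripper_width: 0.0655
gripper_force: 70.6
clock: 17.98
eef_pos: [0.4752, 0.3816, 0.1826]
eef_rot: [179.8, 0.3, 88.1]
ft_force: [1.0, -5.2, -0.3]
gripper_width: 0.0652
gripper_force: 70.7
[(13, np.float64(6.4)), (23, np.float64(3.0)), (28, np.float64(6.7)), (40, np.float64(3.5)), (47, np.float64(5.3)), (51, np.float64(2.8)), (56, np.float64(17.3)), (175, np.float64(33.1)), (182, np.float64(18.0)), (195, np.float64(10.2)), (199, np.float64(6.2)), (203, np.float64(4.8)), (308, np.float64(13.5)), (390, np.float64(3.9)), (393, np.float64(21.3)), (412, np.float64(39.7))]
tcpz 0.18253968751445243
```

```bash
python3 -m inch '[4,0,0,0,4,0,0,0,-10,0,0,0,-50,2,0,0,-66,2,0,0,-66,2,0,0]'; python3 tilt.py 24 198 308; python3 go.py 475 314 110 88.2
```

```text
clock: 18.77
eef_pos: [0.4742, 0.3166, 0.1813]
eef_rot: [180.0, -0.1, 88.0]
ft_force: [-0.1, 0.8, -3.5]
gripper_width: 0.0654
gripper_force: 70.4
[(57, np.float64(18.5)), (73, np.float64(8.8)), (76, np.float64(6.1)), (82, np.float64(13.1)), (103, np.float64(17.9)), (199, np.float64(8.9)), (307, np.float64(14.1)), (390, np.float64(5.1)), (393, np.float64(21.9)), (412, np.float64(43.2))]
tcpz 0.18120436984984328
-0.024 tilt 3.036530118633581 ex mm -1.3373553712642148 [0. 0.]
-0.028 tilt 3.03724243692339 ex mm -1.5520569180342143 [0. 0.]
-0.032 tilt 3.0379554349666886 ex mm -1.7668606415422607 [0. 0.]
shift [-3.4  1.  71.2] turn -0.1
now [474.1 317.5 181.2] [ 1.80e+02 -1.00e-01  8.81e+01] F [ 0.1 -0.2 -3.7] grip 65.2 70.4 t 18.82
```

```bash
python3 -m inch '[-2,0,40,0,-2,0,62,0,-2,0,68,0,-2,0,72,0,-2,0,72,0]';  python3 -m inch '[0,0,0,0,0,0,0,0,0,0,0,0]' -1;  python3 go.py 475 314 110 88.2
```

```text
clock: 19.45
eef_pos: [0.4749, 0.3161, 0.1105]
eef_rot: [179.8, -0.1, 88.2]
ft_force: [0.3, 0.1, -2.3]
gripper_width: 0.0655
gripper_force: 70.3
clock: 19.82
eef_pos: [0.4746, 0.3153, 0.1096]
eef_rot: [179.9, -0.1, 88.1]
ft_force: [-0.6, 0.6, 0.3]
gripper_width: 0.0854
gripper_force: 0.0
shift [-1.3  0.5 -0.4] turn -0.1
now [474.6 315.3 109.6] [ 1.799e+02 -1.000e-01  8.810e+01] F [-0.6  0.6  0.3] grip 85.4 0.0 t 19.82
```

```bash
python3 -m inch '[0,0,-40,0,0,0,-85,0,0,0,-85,-20,0,0,-85,-90,0,0,-85,-90,0,0,-85,-90,0,0,-85,-90,0,0,-85,-90,0,0,-85,-90,0,0,-85,-90,0,0,-85,-90,0,0,-85,-90]'; python3 - <<'E'
from lib import *; import cv2
cv2.imwrite("pics/w6.png",frame("wrist")["frame"][:,:,::-1]);o=ctrl.observe();print(o["eef_pos"],o["eef_rot"],o["joints"])
E
```

```text
clock: 21.32
eef_pos: [0.4741, 0.315, 0.194]
eef_rot: [180.0, 0.0, 178.1]
ft_force: [0.8, 0.3, -0.0]
gripper_width: 0.0853
gripper_force: 0.0
[0.47403137 0.31508155 0.19397623] [1.79986430e+02 2.14520386e-02 1.78053752e+02] [2.68606883e+01 9.02129664e+00 8.20051780e+00 8.91538849e+01
 1.55392965e-03 2.88069340e+01]
```

View pics/w6.png

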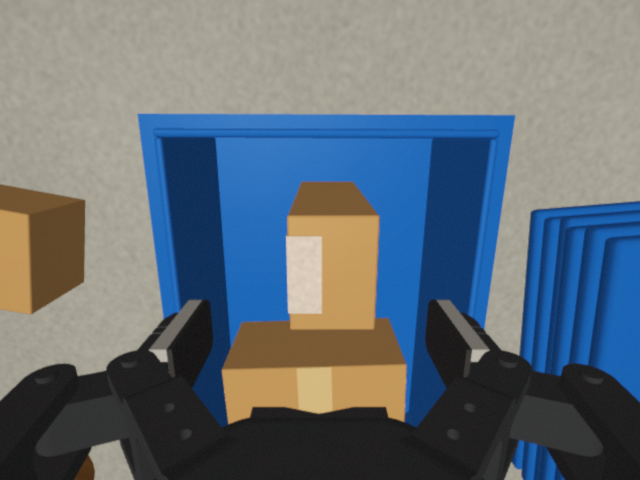

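The carton is standing. Its top spans columns 289–378 and rows 215–328, so it is offset to the right. I'll work out the offset.

```bash
python3 - <<'E'
from tilt import *
f=frame("wrist");f=dict(f,world_from_camera=toolcam(f))
for p in ([.033,-.024],[.033,.024],[-.033,-.024],[-.033,.024]):
    q=proj(f,[[p[0],p[1],.039]])[0]; q2=proj(f,[[p[0]+.01,p[1]+.01,.039]])[0]; print(p,q.round(1),q2.round(1))
E
```

```text
[0.033, -0.024] [271.2 212.7] [290.5 193.1]
[0.033, 0.024] [365.4 212.7] [386.1 193.1]
[-0.033, -0.024] [275.5 328.5] [293.  312.3]
[-0.033, 0.024] [361.2 328.5] [379.9 312.3]
```

```bash
python3 -m inch '[0,7.5,0,0,0,7.5,40,0,0,7.5,84,0,0,7.5,84,0,0,7.5,84,0]'; python3 -m inch '[0,0,0,0,0,0,0,0,0,0,0,0,0,0,0,0,0,0,0,0,0,0,0,0]' 1; python3 tilt.py 33
```

```text
clock: 22.05
eef_pos: [0.4748, 0.3231, 0.1113]
eef_rot: [179.9, 0.1, 178.1]
ft_force: [0.6, 0.8, 1.5]
gripper_width: 0.0854
gripper_force: 0.0
clock: 22.8
eef_pos: [0.4755, 0.323, 0.1121]
eef_rot: [179.9, 0.2, 178.1]
ft_force: [0.6, -0.9, 6.0]
gripper_width: 0.0475
gripper_force: 63.1
[(96, np.float64(17.8)), (119, np.float64(10.3)), (123, np.float64(3.2)), (132, np.float64(8.1)), (135, np.float64(18.9)), (194, np.float64(4.1)), (269, np.float64(15.9)), (412, np.float64(33.3))]
tcpz 0.11210042173720607
```

```bash
python3 -m inch '[0,0,-50,0,0,0,-95,0,0,0,-95,0,30,0,-95,0,37,0,-95,0,44,0,-95,0,51,0,-95,0,58,0,-95,0,65,0,-95,0,72,0,-95,0,79,0,-95,0,86,0,-95,0,93,0,-95,0,100,0,-95,0,100,0,-95,0]'; sed -i 's/zb=.1049/zb=float(__import__("os").environ.get("ZB",".1049"))/' tilt.py; ZB=.107 python3 tilt.py 33 100 300
```

```text
clock: 24.72
eef_pos: [0.3772, 0.3253, 0.2044]
eef_rot: [-179.9, 0.4, 178.1]
ft_force: [6.5, -0.2, -3.1]
gripper_width: 0.0475
gripper_force: 63.3
[(233, np.float64(27.0)), (246, np.float64(23.3)), (412, np.float64(29.7))]
tcpz 0.20440519575075194
-0.024 tilt 23.67056738041562 ex mm 8.404006780698838 [0. 0.]
-0.028 tilt 23.756927823195056 ex mm 6.5027557581016735 [ 0. -0.]
-0.032 tilt 23.844826565320034 ex mm 4.584325802500951 [0. 0.]
```

```bash
python3 - <<'E'
from tilt import *
f=frame("wrist");rgb=f["frame"];f=dict(f,world_from_camera=toolcam(f))
for ex in (-.002,0,.002):
  print("upright",ex,proj(f,[[.033+ex,0,.107],[.033+ex,0,-.043]])[:,1].round(1))
for zp in (-.025,-.030,-.035):
  for th in (24,27,30,33):
    a=-np.radians(th);c,s=np.cos(a),np.sin(a); o=[]
    for X,z in ((.033,-.043),(.033,.107),(-.033,-.043)):
        zz=z-zp;o.append([X*c+zz*s,0,zp-X*s+zz*c])
    print(zp,th,proj(f,o)[:,1].round(1))
for r in range(180,420,6): print(r,rgb[r,318].tolist(),end=" ")
E
```

```text
upright -0.002 [195.9 275.6]
upright 0 [193.  269.1]
upright 0.002 [190.1 262.7]
-0.025 24 [240.3 269.  456.3]
-0.025 27 [238.4 278.5 455.3]
-0.025 30 [236.8 288.1 453.9]
-0.025 33 [235.6 297.7 452. ]
-0.03 24 [246.7 271.8 462.8]
-0.03 27 [245.4 281.6 462.9]
-0.03 30 [244.5 291.6 462.6]
-0.03 33 [243.9 301.6 461.8]
-0.035 24 [253.  274.5 469.4]
-0.035 27 [252.4 284.8 470.5]
-0.035 30 [252.1 295.  471.3]
-0.035 33 [252.1 305.4 471.7]
180 [137, 134, 122] 186 [140, 136, 125] 192 [140, 136, 125] 198 [135, 131, 119] 204 [138, 134, 123] 210 [138, 134, 123] 216 [138, 135, 123] 222 [133, 129, 117] 228 [134, 132, 120] 234 [27, 59, 106] 240 [15, 44, 88] 246 [98, 73, 59] 252 [164, 123, 73] 258 [165, 124, 71] 264 [166, 127, 76] 270 [167, 127, 77] 276 [168, 129, 77] 282 [169, 130, 79] 288 [170, 129, 80] 294 [170, 131, 81] 300 [170, 131, 81] 306 [172, 133, 84] 312 [172, 133, 84] 318 [173, 134, 84] 324 [174, 134, 84] 330 [174, 136, 84] 336 [174, 136, 84] 342 [177, 139, 89] 348 [176, 138, 88] 354 [176, 138, 87] 360 [176, 138, 88] 366 [177, 139, 89] 372 [176, 139, 87] 378 [178, 140, 91] 384 [178, 140, 90] 390 [178, 141, 91] 396 [178, 140, 90] 402 [177, 140, 91] 408 [178, 141, 91] 414 [46, 37, 28]
```

```bash
python3 -m inch '[3,0,0,0,6,0,0,0,6,0,0,0,2,0,-10,0,-10,0,-40,0,-20,0,-80,0,-20,0,-80,0]'; ZB=.107 python3 tilt.py 33; python3 rd.py 33 31 180 138 120
```

```text
clock: 25.7
eef_pos: [0.3956, 0.3259, 0.2874]
eef_rot: [179.8, 0.2, 178.1]
ft_force: [0.3, 0.6, -3.8]
gripper_width: 0.0472
gripper_force: 63.1
[(201, np.float64(28.7)), (209, np.float64(21.2)), (212, np.float64(19.8)), (215, np.float64(10.5)), (223, np.float64(3.4)), (225, np.float64(5.3)), (227, np.float64(2.8)), (246, np.float64(11.9)), (412, np.float64(29.9))]
tcpz 0.2851385756489246
shift [-190.4 -503.9   33.4] turn -54.7
now [394.5 325.5 285.1] [179.9   0.  178.1] F [-0.4 -0.6 -3.8] grip 47.6 63.1 t 25.75
120.0 [ 568.2 -184.4  251.7]
```

```bash
python3 -m inch '[-190,-504,0,-54.7,-190,-504,0,-54.7,-190,-504,0,-54.7,-190,-504,0,-54.7,-190,-504,0,-54.7,-190,-504,0,-54.7,-190,-504,0,-54.7,-190,-504,0,-54.7,-190,-504,0,-54.7,-190,-504,0,-54.7,-190,-504,0,-54.7,-190,-504,0,-54.7,-190,-504,33,-54.7,-190,-504,33,-54.7]'; python3 rd.py 33 31 180 138 120 24
cat > sidetilt.py <<'E'
# fit tilt from side view: maximise contrast along projected carton edges. usage: hdx(along tool x) hdy zp zb sign
import sys,cv2
from lib import *
from scipy.spatial.transform import Rotation as R
hx,hy,zp,zb,sg=map(float,sys.argv[1:6])
f=frame("side"); o=ctrl.observe(); Rm=R.from_euler("xyz",o["eef_rot"],degrees=True).as_matrix()
g=cv2.GaussianBlur(f["frame"],(3,3),0).astype(float)
G=sum(np.hypot(cv2.Sobel(g[:,:,k],-1,1,0),cv2.Sobel(g[:,:,k],-1,0,1)) for k in range(3))
def pts(th,ex=0,ez=0):
    a=sg*np.radians(th);c,s=np.cos(a),np.sin(a);P=[]
    for X in (-hx,hx):
        for Y in (-hy,hy):
            for z in (zb,zb-40):
                x,zz=X+ex,z+ez-zp; P.append([x*c+zz*s,Y,zp-x*s+zz*c])
    return proj(f,(Rm@(np.array(P)/1e3).T).T+o["eef_pos"]).reshape(2,2,2,2)
def pts2(th,ex=0,ez=0):
    return pts(th,ex,ez)
def score(p):
    c=pts(*p); t=np.linspace(0.05,1,60)[:,None]; S=0
    segs=[(c[i,j,0],c[i,j,0]+2.6*(c[i,j,1]-c[i,j,0])) for i in(0,1) for j in(0,1)]
    segs+=[(c[0,j,0],c[1,j,0]) for j in (0,1)]+[(c[i,0,0],c[i,1,0]) for i in (0,1)]
    v=[]
    for a,b in segs:
        q=(a+(b-a)*t).astype(np.float32); v.append(cv2.remap(G,q[:,0].copy(),q[:,1].copy(),1).mean())
    return sum(sorted(v)[-6:])
best=sorted([(score((th,ex,ez)),th,ex,ez) for th in np.arange(20,40,.5) for ex in range(-4,5) for ez in range(-4,5,2)])[::-1]
for b in best[:6]: print([round(float(v),1) for v in b])
E
python3 sidetilt.py 33 24 -31 107 -1
```

```text
clock: 27.5
eef_pos: [0.5654, -0.1819, 0.2485]
eef_rot: [179.6, -0.1, -127.0]
ft_force: [0.0, -0.1, -4.1]
gripper_width: 0.0473
gripper_force: 64.0
shift [ 0.3 -3.7 -3.2] turn 0.2
shift [83.5 -3.5 44.8] turn 0.2
now [ 565.4 -181.9  248.5] [ 1.796e+02 -1.000e-01 -1.270e+02] F [ 0.  -0.1 -4.1] grip 47.3 64.0 t 27.5
120.0 [ 568.2 -184.4  251.7]
24.0 [ 517.9 -250.6  203.7]
[1850.3, 32.0, 4.0, 0.0]
[1847.8, 31.5, 3.0, 0.0]
[1844.4, 32.5, 4.0, 0.0]
[1836.9, 31.0, 2.0, 0.0]
[1834.5, 32.0, 3.0, 0.0]
[1826.6, 32.0, 4.0, 2.0]
```

```bash
python3 -m inch '[40,-3.5,20,0.2,76,-3.5,40,0.2,82,-3.5,44,0.2,83.5,-3.5,45,0.2,83.5,-3.5,45,0.2]' ; python3 -m inch '[1.7,0,1,0,3.5,0,2,0,4.5,0,2.5,0,4.5,0,2.5,0]'; python3 rd.py 33 31 180 138 18; python3 -c "
from workcell import ctrl;print(ctrl.observe()['moment'])"
```

```text
clock: 28.18
eef_pos: [0.5211, -0.2529, 0.2085]
eef_rot: [-179.8, 0.0, -127.3]
ft_force: [0.8, -0.2, -3.4]
gripper_width: 0.0473
gripper_force: 64.2
clock: 28.68
eef_pos: [0.5172, -0.257, 0.2042]
eef_rot: [180.0, 0.0, -127.4]
ft_force: [0.6, -0.6, -2.7]
gripper_width: 0.0473
gripper_force: 64.2
shift [-0.3  3.2  3.5] turn -0.2
now [ 517.2 -257.   204.2] [ 180.     0.  -127.4] F [ 0.6 -0.6 -2.7] grip 47.3 64.2 t 28.68
18.0 [ 514.8 -254.8  200.7]
[-0.10247823  0.0802161  -0.00412409]
```

```bash
python3 -m inch '[0,3,2,0,0,3,3,0,0.5,3,3.3,0,0.5,3,3.3,0]'; python3 rd.py 33 31 180 138 17; python3 -m inch '[0.9,0,0.5,0,1.7,0,1,0,1.7,0,1,0]'; python3 rd.py 33 31 180 138 15
```

```text
clock: 29.18
eef_pos: [0.5145, -0.2556, 0.201]
eef_rot: [180.0, -0.0, -127.4]
ft_force: [-0.4, 0.3, -3.0]
gripper_width: 0.0473
gripper_force: 64.3
shift [0.  0.3 0.8] turn -0.2
now [ 514.5 -255.6  201. ] [ 180.    -0.  -127.4] F [-0.4  0.3 -3. ] grip 47.3 64.3 t 29.18
17.0 [ 514.3 -255.5  200.2]
clock: 29.55
eef_pos: [0.5134, -0.257, 0.1999]
eef_rot: [180.0, -0.0, -127.4]
ft_force: [-0.9, 0.1, -2.8]
gripper_width: 0.0473
gripper_force: 64.3
shift [0.  0.3 0.7] turn -0.2
now [ 513.4 -257.   199.9] [ 180.    -0.  -127.4] F [-0.9  0.1 -2.8] grip 47.3 64.3 t 29.55
15.0 [ 513.2 -256.8  199.2]
```

Before contact, I'll check the tilt once more from the settled pose, then close in.

```bash
python3 sidetilt.py 33 24 -31 107 -1|head -4; python3 -m inch '[1.3,0,1,0,2.6,0,2,0,2.6,0,2,0]'; python3 rd.py 33 31 180 138 12
```

```text
[1997.0, 31.5, 1.0, -2.0]
[1993.4, 32.0, 2.0, -2.0]
[1989.6, 31.0, 0.0, -2.0]
[1987.4, 32.5, 3.0, 0.0]
clock: 29.98
eef_pos: [0.5119, -0.259, 0.198]
eef_rot: [-180.0, 0.0, -127.4]
ft_force: [0.1, 0.5, -3.4]
gripper_width: 0.0473
gripper_force: 64.3
shift [0.1 0.3 0.3] turn -0.2
now [ 511.9 -259.   198. ] [-180.     0.  -127.4] F [ 0.1  0.5 -3.4] grip 47.3 64.3 t 29.98
12.0 [ 511.7 -258.9  197.7]
```

```bash
python3 -m inch '[0.9,0,0.5,0,1.7,0,1,0,1.7,0,1,0]'; python3 -m inch '[0.9,0,0.5,0,1.7,0,1,0,1.7,0,1,0]'; python3 rd.py 33 31 180 138 8
```

```text
clock: 30.35
eef_pos: [0.5112, -0.26, 0.1973]
eef_rot: [-180.0, 0.1, -127.4]
ft_force: [0.6, 1.6, -2.4]
gripper_width: 0.0469
gripper_force: 64.4
clock: 30.72
eef_pos: [0.5102, -0.2614, 0.1964]
eef_rot: [-180.0, 0.1, -127.4]
ft_force: [1.8, 3.5, 0.8]
gripper_width: 0.0476
gripper_force: 64.6
shift [0.6 0.3 0.7] turn -0.2
now [ 510.2 -261.4  196.4] [-1.800e+02  1.000e-01 -1.274e+02] F [1.8 3.5 0.8] grip 47.6 64.6 t 30.73
8.0 [ 509.6 -261.7  195.7]
```

```bash
python3 -m inch '[0.9,0,0.5,0,0.9,0,0.5,0,0.9,0,0.5,0,0.9,0,0.5,0,0.9,0,0.5,0,0.9,0,0.5,0,0.9,0,0.5,0,0.9,0,0.5,0,0.9,0,0.5,0]'; python3 -c "
from workcell import ctrl;print(ctrl.observe()['moment'])"; python3 sidetilt.py 33 24 -31 107 -1|head -3
```

```text
clock: 31.85
eef_pos: [0.5094, -0.2625, 0.1956]
eef_rot: [-180.0, -0.0, -127.4]
ft_force: [2.0, 4.8, 3.1]
gripper_width: 0.0472
gripper_force: 64.7
[ 1.01078847 -0.34784904 -0.03398584]
[1989.7, 32.5, 2.0, -2.0]
[1988.9, 33.0, 3.0, -2.0]
[1987.0, 32.0, 2.0, -2.0]
```

```bash
python3 -m inch '[-20,0,-12,0,-60,0,-36,0,-100,0,-60,0,-130,0,-85,0,-130,0,-90,0]'; python3 go.py 475 285 286 -91.8
```

```text
clock: 32.52
eef_pos: [0.59, -0.1577, 0.287]
eef_rot: [-179.8, -0.1, -127.2]
ft_force: [0.2, -0.5, -3.4]
gripper_width: 0.0471
gripper_force: 64.3
shift [-283.2  359.1    1. ] turn -35.4
now [ 590.  -157.7  287. ] [-1.798e+02 -1.000e-01 -1.272e+02] F [ 0.2 -0.5 -3.4] grip 47.1 64.3 t 32.52
```

```bash
python3 -m inch '[-283,359,0,-35.4,-283,359,0,-35.4,-283,359,0,-35.4,-283,359,0,-35.4,-283,359,0,-35.4,-283,359,0,-35.4,-283,359,0,-35.4,-283,359,0,-35.4,-283,359,0,-35.4,-283,359,0,-35.4]'; python3 go.py 475 290 182 -91.8 475 376 182 -91.8
```

```text
clock: 33.78
eef_pos: [0.4752, 0.2821, 0.285]
eef_rot: [180.0, -0.1, -92.1]
ft_force: [-0.3, 0.6, -3.2]
gripper_width: 0.0478
gripper_force: 64.5
shift [ -7.8   0.5 103. ] turn -0.3
shift [-93.8   3.6 103. ] turn -0.3
now [475.2 282.1 285. ] [ 1.80e+02 -1.00e-01 -9.21e+01] F [-0.3  0.6 -3.2] grip 47.8 64.5 t 33.77
```

```bash
python3 -m inch '[0,0,60,0,0,0,103,0,-5,0,103,0,-14,1,103,0,-23,1,103,0,-32,1,103,0,-41,2,103,0,-50,2,103,0,-59,2,103,0,-68,3,103,0,-77,3,103,0,-86,3,103,0,-95,3,103,0,-100,3,103,0,-100,3,103,0]'; python3 -m inch '[12,0,0,0,50,0,0,0,68,0,0,0,68,0,0,0]'; ZB=.107 python3 tilt.py 33; python3 go.py 475 314 110 -91.8
```

```text
clock: 35.65
eef_pos: [0.4764, 0.3818, 0.185]
eef_rot: [-179.7, -0.3, -92.0]
ft_force: [0.6, -6.2, 0.6]
gripper_width: 0.0472
gripper_force: 65.7
clock: 36.15
eef_pos: [0.4731, 0.3153, 0.1831]
eef_rot: [-180.0, 0.1, -92.1]
ft_force: [0.6, 0.9, -2.9]
gripper_width: 0.0475
gripper_force: 65.2
[(69, np.float64(17.8)), (85, np.float64(8.8)), (88, np.float64(3.3)), (94, np.float64(10.9)), (110, np.float64(21.2)), (195, np.float64(2.9)), (267, np.float64(15.5)), (412, np.float64(29.6))]
tcpz 0.18303890143456733
shift [ 2.1 -2.  73. ] turn -0.2
now [473.1 316.2 183. ] [-1.8e+02  1.0e-01 -9.2e+01] F [ 0.2  0.2 -3.4] grip 47.5 65.2 t 36.2
```

```bash
python3 -m inch '[0,0,45,0,0,0,64,0,0,0,70,0,0,0,72,0,0,0,72,0]'; python3 -m inch '[0,0,0,0,0,0,0,0,0,0,0,0,0,0,-50,0,0,0,-85,0,0,0,-85,20,0,0,-85,90,0,0,-85,90,0,0,-85,90,0,0,-85,90,0,0,-85,90,0,0,-85,90,0,0,-85,90,0,0,-85,90,0,0,-85,90]' -1; python3 - <<'E'
from tilt import *
f=frame("wrist");rgb=f["frame"].astype(int);C=toolcam(f);o=ctrl.observe();print(o["eef_pos"],o["eef_rot"],o["clock"],o["gripper_width"])
f=dict(f,world_from_camera=C); h=o["eef_pos"][2]-.155
for p in ([.024,-.033],[.024,.033],[-.024,-.033],[-.024,.033]):print(p,proj(f,[[*p,h]])[0].round(1),proj(f,[[p[0]+.01,p[1]+.01,h]])[0].round(1))
g=cv2.GaussianBlur(rgb.astype(np.float32),(3,3),0)
for r in (235,260,285): 
    d=np.abs(np.gradient(g[r],axis=0)).sum(1);print(r,[(k,int(d[k])) for k in range(215,425) if d[k]>15 and d[k]>=d[k-1] and d[k]>d[k+1]])
for c in (300,320,340):
    d=np.abs(np.gradient(g[:,c],axis=0)).sum(1);print(c,[(k,int(d[k])) for k in range(100,400) if d[k]>15 and d[k]>=d[k-1] and d[k]>d[k+1]])
E
```

```text
clock: 36.83
eef_pos: [0.4739, 0.3164, 0.1117]
eef_rot: [-179.9, 0.1, -92.0]
ft_force: [0.3, -0.1, -2.6]
gripper_width: 0.0473
gripper_force: 65.2
clock: 38.7
eef_pos: [0.4729, 0.3158, 0.1958]
eef_rot: [180.0, 0.0, 178.1]
ft_force: [0.4, -0.1, 0.5]
gripper_width: 0.0854
gripper_force: 0.0
[0.47289289 0.31582489 0.19577391] [1.79986426e+02 2.37823694e-02 1.78101982e+02] 38.75 0.0856803579220947
[0.024, -0.033] [255.1 229. ] [273.6 210.1]
[0.024, 0.033] [381.7 228.9] [402.1 210. ]
[-0.024, -0.033] [259.2 312.5] [276.6 296. ]
[-0.024, 0.033] [377.6 312.4] [396.5 296. ]
235 [(222, 58), (258, 95), (383, 98), (422, 45)]
260 [(224, 59), (259, 94), (382, 91), (420, 47)]
285 [(225, 54), (261, 97), (280, 36), (361, 40), (380, 95), (418, 44)]
300 [(116, 66), (130, 22), (137, 16), (140, 33), (191, 73), (231, 54), (285, 49), (315, 90), (320, 78), (367, 74)]
320 [(116, 66), (130, 22), (137, 16), (140, 31), (191, 72), (231, 55), (285, 46), (315, 90), (319, 69), (367, 77)]
340 [(116, 61), (130, 19), (137, 17), (140, 30), (191, 71), (231, 54), (285, 47), (316, 89), (319, 74), (366, 50)]
```

```bash
python3 -m inch '[-1.3,1,40,0,-1.3,1,84,0,-1.3,1,84,0,-1.3,1,84,0]'; python3 -m inch '[0,0,0,0,0,0,0,0,0,0,0,0,0,0,0,0,0,0,0,0]' 1; python3 go.py 436 317 205 178.2
```

```text
clock: 39.25
eef_pos: [0.4748, 0.3171, 0.1131]
eef_rot: [179.9, 0.1, 178.1]
ft_force: [-0.0, 0.1, 1.2]
gripper_width: 0.0854
gripper_force: 0.0
clock: 39.88
eef_pos: [0.4761, 0.3174, 0.1148]
eef_rot: [179.9, 0.3, 178.0]
ft_force: [1.1, -2.2, 6.1]
gripper_width: 0.0652
gripper_force: 68.2
shift [ 40.   -1.8 -90.2] turn -0.2
now [476.1 317.4 114.8] [179.9   0.3 178. ] F [ 1.1 -2.2  6.1] grip 65.2 68.2 t 39.88
```

```bash
python3 -m inch '[0,0,-50,0,0,0,-92,0,0,0,-92,0,38,0,-92,0,46,0,-92,0,54,0,-92,0,62,0,-92,0,70,0,-92,0,78,0,-92,0,86,0,-92,0,94,0,-92,0,102,0,-92,0,108,0,-92,0,114,0,-92,0,114,0,-92,0]'; python3 go.py 362 317 205 178.2
```

```text
clock: 41.75
eef_pos: [0.3635, 0.3205, 0.2035]
eef_rot: [-180.0, 0.4, 178.0]
ft_force: [5.3, -0.4, -2.2]
gripper_width: 0.0654
gripper_force: 70.4
shift [ 1.4 -3.5 -1.5] turn -0.2
now [363.5 320.5 203.5] [-180.     0.4  178. ] F [ 5.3 -0.4 -2.2] grip 65.4 70.4 t 41.75
```

```bash
python3 -m inch '[1,0,0,0,1,0,-10,0,-12,0,-40,0,-22,0,-80,0,-22,0,-80,0]'; python3 rd.py 24 33 180 141 120
```

```text
clock: 42.38
eef_pos: [0.3836, 0.3207, 0.2861]
eef_rot: [179.8, 0.2, 178.0]
ft_force: [0.6, -0.3, -3.2]
gripper_width: 0.0655
gripper_force: 70.5
shift [-196.8 -506.    38.3] turn -54.8
now [383.6 320.7 286.1] [179.8   0.2 178. ] F [ 0.6 -0.3 -3.2] grip 65.5 70.5 t 42.38
120.0 [ 562.6 -191.8  247.8]
```

```bash
python3 -m inch '[-197,-506,0,-54.8,-197,-506,0,-54.8,-197,-506,0,-54.8,-197,-506,0,-54.8,-197,-506,0,-54.8,-197,-506,0,-54.8,-197,-506,0,-54.8,-197,-506,0,-54.8,-197,-506,0,-54.8,-197,-506,0,-54.8,-197,-506,0,-54.8,-197,-506,0,-54.8,-197,-506,38,-54.8,-197,-506,38,-54.8]'; python3 rd.py 24 33 180 141 120 24;  python3 sidetilt.py 24 33 -33 109 -1|head -4
```

```text
clock: 44.12
eef_pos: [0.5587, -0.1896, 0.2407]
eef_rot: [179.4, -0.1, -127.0]
ft_force: [-1.6, 0.5, -4.1]
gripper_width: 0.0651
gripper_force: 70.4
shift [-0.6 -4.4 -7.1] turn 0.2
shift [82.5 -4.2 40.9] turn 0.2
now [ 558.7 -189.6  240.7] [ 1.794e+02 -1.000e-01 -1.270e+02] F [-1.6  0.5 -4.1] grip 65.1 70.4 t 44.12
120.0 [ 562.6 -191.8  247.8]
24.0 [ 512.3 -258.   199.8]
[1914.8, 30.5, 4.0, 2.0]
[1908.1, 30.0, 4.0, 2.0]
[1901.5, 29.5, 3.0, 2.0]
[1899.3, 30.0, 3.0, 2.0]
```

```bash
python3 -m inch '[40,-0.5,22,0,74,-0.5,43,0,80,-0.5,46,0,83,-0.5,47,0,83,-0.5,47,0]'; python3 rd.py 24 33 180 141 18
```

```text
clock: 44.8
eef_pos: [0.5132, -0.2588, 0.2005]
eef_rot: [-179.8, 0.0, -127.1]
ft_force: [-0.2, 0.3, -2.6]
gripper_width: 0.0652
gripper_force: 70.6
shift [5.1 1.2 3.7] turn 0.1
now [ 513.2 -258.8  200.5] [-179.8    0.  -127.1] F [-0.2  0.3 -2.6] grip 65.2 70.6 t 44.8
18.0 [ 509.2 -262.2  196.8]
```

```bash
python3 -m inch '[1.7,0.5,1,0,3.5,1,2,0,5.2,1,3,0,6,1,4,0,6,1,4,0]'; python3 rd.py 24 33 180 141 15
```

```text
clock: 45.42
eef_pos: [0.5073, -0.2632, 0.1943]
eef_rot: [180.0, 0.0, -127.2]
ft_force: [-0.1, -0.1, -3.8]
gripper_width: 0.0651
gripper_force: 70.6
shift [ 0.7 -0.9 -1.1] turn 0.0
now [ 507.3 -263.2  194.3] [ 180.     0.  -127.2] F [-0.1 -0.1 -3.8] grip 65.1 70.6 t 45.42
15.0 [ 507.6 -264.2  195.3]
```

```bash
python3 -m inch '[0.9,0,0.5,0,1.7,0,1,0,1.7,0,1,0]'; python3 rd.py 24 33 180 141 13
```

```text
clock: 45.8
eef_pos: [0.5067, -0.2642, 0.1938]
eef_rot: [-180.0, 0.1, -127.2]
ft_force: [0.3, 1.3, -2.1]
gripper_width: 0.0654
gripper_force: 70.7
shift [ 1.2 -0.7 -0.5] turn 0.0
now [ 506.7 -264.2  193.8] [-1.800e+02  1.000e-01 -1.272e+02] F [ 0.3  1.3 -2.1] grip 65.4 70.7 t 45.8
13.0 [ 506.6 -265.6  194.3]
```

```bash
python3 -m inch '[0.9,0,0.5,0,1.7,0,1,0,2.6,0,1.5,0,2.6,0,1.5,0]'; python3 -m inch '[0.9,0,0.5,0,0.9,0,0.5,0,0.9,0,0.5,0,0.9,0,0.5,0,0.9,0,0.5,0,0.9,0,0.5,0,0.9,0,0.5,0,0.9,0,0.5,0,0.9,0,0.5,0]';  python3 rd.py 24 33 180 141 10; python3 sidetilt.py 24 33 -33 109 -1|head -2
```

```text
clock: 46.3
eef_pos: [0.5052, -0.2663, 0.1924]
eef_rot: [-180.0, 0.1, -127.2]
ft_force: [0.7, 3.6, -0.3]
gripper_width: 0.0655
gripper_force: 71.0
clock: 47.42
eef_pos: [0.5044, -0.2673, 0.1916]
eef_rot: [-180.0, 0.0, -127.2]
ft_force: [1.3, 4.1, 1.2]
gripper_width: 0.0654
gripper_force: 71.1
shift [-0.1 -0.7 -1.2] turn 0.0
now [ 504.4 -267.3  191.6] [-180.     0.  -127.2] F [1.3 4.1 1.2] grip 65.4 71.1 t 47.42
10.0 [ 505.  -267.7  192.8]
[1996.8, 32.0, 4.0, 0.0]
[1995.2, 31.5, 3.0, 0.0]
```

```bash
python3 -m inch '[-20,0,-12,0,-60,0,-36,0,-100,0,-60,0,-130,0,-85,0,-130,0,-95,0]'; python3 go.py 475 290 286 -91.8
```

```text
clock: 48.1
eef_pos: [0.5845, -0.1622, 0.2878]
eef_rot: [-179.9, -0.1, -127.0]
ft_force: [-0.4, -1.1, -2.7]
gripper_width: 0.0653
gripper_force: 70.8
shift [-295.5  359.4    1.8] turn -35.2
now [ 584.5 -162.2  287.8] [-1.799e+02 -1.000e-01 -1.270e+02] F [-0.4 -1.1 -2.7] grip 65.3 70.8 t 48.1
```

```bash
python3 -m inch '[-295,359,0,-35.2,-295,359,0,-35.2,-295,359,0,-35.2,-295,359,0,-35.2,-295,359,0,-35.2,-295,359,0,-35.2,-295,359,0,-35.2,-295,359,0,-35.2,-295,359,0,-35.2,-295,359,0,-35.2]'; python3 go.py 475 290 182 -91.8 475 391 182 -91.8
```

```text
clock: 49.35
eef_pos: [0.4753, 0.2871, 0.286]
eef_rot: [180.0, -0.1, -92.0]
ft_force: [-0.3, -1.0, -2.7]
gripper_width: 0.0648
gripper_force: 70.9
shift [ -2.9   0.4 104. ] turn -0.2
shift [-103.8    3.9  104. ] turn -0.2
now [475.3 287.1 286. ] [ 1.8e+02 -1.0e-01 -9.2e+01] F [-0.3 -1.  -2.7] grip 64.8 70.9 t 49.35
```

```bash
python3 -m inch '[0,0,60,0,0,0,104,0,-5,0,104,0,-14,1,104,0,-23,1,104,0,-32,1,104,0,-41,2,104,0,-50,2,104,0,-59,2,104,0,-68,3,104,0,-77,3,104,0,-86,3,104,0,-95,3,104,0,-104,3,104,0,-104,3,104,0]'; python3 -m inch '[12,0,0,0,50,0,0,0,76,0,0,0,76,0,0,0]'; ZB=.109 python3 tilt.py 24 205 300; python3 go.py 473 314 114 -91.8
```

```text
clock: 51.22
eef_pos: [0.4767, 0.3912, 0.1842]
eef_rot: [-179.8, -0.2, -92.0]
ft_force: [0.5, -5.6, -0.5]
gripper_width: 0.0654
gripper_force: 70.6
clock: 51.72
eef_pos: [0.4731, 0.3152, 0.1831]
eef_rot: [-180.0, 0.1, -92.1]
ft_force: [0.0, 0.5, -4.1]
gripper_width: 0.0648
gripper_force: 70.0
[(70, np.float64(16.0)), (85, np.float64(7.3)), (88, np.float64(2.8)), (95, np.float64(11.3)), (110, np.float64(19.7)), (285, np.float64(14.6)), (373, np.float64(18.4)), (412, np.float64(41.2))]
tcpz 0.1830208114029343
-0.024 tilt 0.7735134160859722 ex mm -0.510821121822418 [0. 0.]
-0.028 tilt 0.7735523775738341 ex mm -0.5649822052424579 [0. 0.]
-0.032 tilt 0.7735913469417162 ex mm -0.6191487618523054 [-0.  0.]
shift [ 2.3  0.1 69. ] turn -0.2
now [473.2 316.2 183. ] [-1.8e+02  1.0e-01 -9.2e+01] F [-0.   0.5 -3.3] grip 65.6 70.0 t 51.77
```

```bash
python3 -m inch '[0,0,45,0,0,0,62,0,0,0,66,0,0,0,69,0,0,0,71,0,0,0,71,0]'
```

```text
clock: 52.52
eef_pos: [0.4731, 0.3171, 0.115]
eef_rot: [-179.9, 0.1, -91.9]
ft_force: [-3.6, -0.2, 6.2]
gripper_width: 0.0656
gripper_force: 71.4
```

On the floor with light pressure. I'll release and lift clear.

```bash
python3 -m inch '[0,0,0,0,0,0,0,0,0,0,0,0,0,0,-30,0,0,0,-85,0,0,0,-140,0,0,0,-150,0,0,0,-150,0]' -1; python3 - <<'E'
from tilt import *
f=frame("wrist");g=cv2.GaussianBlur(f["frame"].astype(np.float32),(3,3),0);o=ctrl.observe();print(o["eef_pos"],o["clock"],o["gripper_width"])
f=dict(f,world_from_camera=toolcam(f)); h=o["eef_pos"][2]
for X in (.024,-.024):
  for Y in (-.033,.033): print(X,Y,proj(f,[[X,Y,h-.155],[X,Y,h-.005]]).round(0).tolist())
for r in (250,265,285): 
    d=np.abs(np.gradient(g[r],axis=0)).sum(1);print(r,[(k,int(d[k])) for k in range(215,425) if d[k]>15 and d[k]>=d[k-1] and d[k]>d[k+1]])
for c in (300,320,340):
    d=np.abs(np.gradient(g[:,c],axis=0)).sum(1);print(c,[(k,int(d[k])) for k in range(100,400) if d[k]>15 and d[k]>=d[k-1] and d[k]>d[k+1]])
E
```

```text
clock: 53.52
eef_pos: [0.4737, 0.3166, 0.2624]
eef_rot: [-179.9, 0.1, -92.0]
ft_force: [-0.3, -0.9, -0.4]
gripper_width: 0.0856
gripper_force: 0.0
[0.47300776 0.31626432 0.26059884] 53.575 0.08571381462164165
0.024 -0.033 [[273.0, 205.0], [290.0, 180.0]]
0.024 0.033 [[368.0, 205.0], [350.0, 180.0]]
-0.024 -0.033 [[275.0, 269.0], [291.0, 223.0]]
-0.024 0.033 [[365.0, 269.0], [349.0, 223.0]]
250 [(227, 70), (274, 93), (289, 53), (350, 49), (365, 98), (379, 52), (404, 48), (418, 69)]
265 [(225, 63), (275, 97), (289, 50), (350, 46), (364, 95), (379, 53), (402, 47), (417, 71)]
285 [(378, 21), (401, 48), (415, 73)]
300 [(105, 44), (114, 65), (182, 73), (207, 60), (248, 58), (272, 91), (284, 39), (333, 39), (345, 71), (357, 89), (361, 25), (367, 41), (371, 24), (378, 40), (388, 24), (395, 46)]
320 [(105, 46), (114, 68), (182, 74), (207, 62), (248, 56), (272, 89), (284, 40), (333, 38), (345, 70), (356, 85), (359, 25), (367, 25), (376, 29), (380, 20), (394, 29), (399, 22)]
340 [(105, 45), (114, 64), (182, 72), (207, 63), (248, 56), (272, 90), (284, 40), (334, 38), (345, 69)]
```

The edges match an upright carton in the free half to within about 2 mm: the top is at rows 207–272 and columns 274–365, and the bottom edge is at row 182. I'm handing in.

```bash
python3 -c "
from workcell import ctrl;print(ctrl.close_job())"
```

```text
the job is handed in; nothing more can be done
None
```

The job is handed in at about 53.6 s: I held the label side, one narrow side and then the back against the reader at about 6–8 N for about a second each, with the carton's tilt measured at 30–32.5° in the gripper. It now stands upright in the free half of the tote with the gripper clear; the final check covered only the carton, I saw no sign of touching the other goods, and no verdict came back.

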